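Date-stamp a stack of pastry cartons

TASK

The self-inking stamp is lying on the packing bench: pick it up, stand it upright, foot down and square in the middle of the white date panel on the carton stack, and let go of it. Then press its head all the way down to the stop so that it prints, without leaning so hard that the cartons are crushed; let the head spring fully back up before you lift the stamp off, and stand it upright in the shallow baking tray. Press the head in nowhere but on the panel, and leave the dredger, the scraper and the tub where they are.

Things in the scene. Friction and masses are not known exactly. Their poses are not given: they have to be found in the camera images.
- stamp: Self-inking hand stamp, 150 mm long, 0.26 to 0.45 kg: open black frame 44 mm (x) by 62 mm (y) by 92 mm (z), grey head above it. Origin: centre of the foot's underside; z runs from foot to head. It starts lying on a 62 mm wide face on the bench, its z level and 22 mm above the bench, head within 26 degrees of world +y. The same both ways round about z.
- stamp_waist (a point): Point on the stamp's axis 58 mm from the foot, near its balance point; axes as stamp. Here the frame's flat side plates (y = +-31 mm, 44 mm wide) can be gripped without touching the head; the frame does not yield.
- stamp_head (a joint): Travel of the stamp's head into the frame, m: 0 = fully up, 0.022 = at its stop. A spring holds it up: 4 N to start it moving, 12 N to bring it to the stop. It returns by itself when let go. In the up position the stamp can be lifted by the head.
- head_top (a point): Centre of the flat top of the stamp's head (150 mm along the stamp's z when up), z pointing away from the foot. The grey head is a block 40 mm (x) by 58 mm (y) and 32 mm high below this point, with rounded edges; under it is a plunger 32 by 50 mm, of which 26 mm shows when the head is up.
- panel (a point): Centre of the white date panel, 60 mm (x) by 80 mm (y), on the top of the carton stack, on its surface, 28 to 53 mm above the bench; z up, x within 20 degrees of world +x. The stamp's foot (44 by 62 mm) belongs in its middle, wide side along the panel's long side, either way round.
- cartons: Fixed stack of flat-folded brown cartons, 190 mm (x) by 160 mm (y), the panel at the middle of its top, axes as panel. Origin: middle of its underside, up to 25 mm below the bench top when the stack is low. It is springy: the top sinks 1 mm per 4 N put on it, at most 9 mm, so a press must follow it down. More than 60 N crushes it.
- tray: Shallow fixed dark steel baking tray, 150 mm (x) by 130 mm (y), 18 mm high, walls and floor 3 mm thick; empty. Origin: centre of its underside, on the bench.
- dredger: Aluminium flour dredger, 76 mm in diameter and 108 mm high, standing at the far side; leave alone. Origin: centre of its underside.
- scraper: Bench scraper lying flat: steel blade 75 by 120 mm with a wooden handle, 24 mm high; at the far side; leave alone. Origin: under its middle, on the bench.
- tub: White tub with a yellow lid, 116 mm in diameter and 95 mm high, at the far side; leave alone. Origin: centre of its underside.
Things that resemble listed ones, but are neither listed nor needed, are in the scene too. Of the things like the stamp, leave any that is blue, orange or purple; of the rest the larger one is meant.

How it is judged (in metres and radians):
On the way, in this order (a step that is already met when the one before it is completed fails the run):
1. the stamp stands upright, square in the middle of the date panel, with the fingers off it and its head up (horizontal distance between stamp and panel below 0.009 m and angle between the x axis of stamp and the x axis of panel, either way round below 0.14 rad and z of stamp in the frame of panel below 0.004 m and angle between stamp's own z axis and vertical below 0.06 rad and contact force between the fingers and stamp below 0.1 N and value of joint stamp_head below 0.003 m and linear speed of stamp below 0.02 m/s), for 0.2 s.
2. its head is pressed down to the stop while it stands there (horizontal distance between stamp and panel below 0.009 m and angle between the x axis of stamp and the x axis of panel, either way round below 0.14 rad and z of stamp in the frame of panel below 0.004 m and angle between stamp's own z axis and vertical below 0.06 rad and value of joint stamp_head above 0.0205 m), for 0.2 s.
3. the head has sprung fully back up with the stamp still standing on the panel (horizontal distance between stamp and panel below 0.009 m and angle between the x axis of stamp and the x axis of panel, either way round below 0.14 rad and z of stamp in the frame of panel below 0.004 m and angle between stamp's own z axis and vertical below 0.06 rad and value of joint stamp_head below 0.003 m), for 0.1 s.
At the end, for the whole second after the job is handed in: The stamp stands upright (within 3.4 degrees) and at rest on the floor of the tray, inside its walls, released, its head up (within 3 mm). Before that it stood released on the panel within 9 mm of its centre and 8 degrees of square, and its head was pressed there to within 1.5 mm of the stop (x of stamp in the frame of tray between -0.065 and 0.065 m and y of stamp in the frame of tray between -0.055 and 0.055 m and z of stamp in the frame of tray below 0.007 m and angle between stamp's own z axis and vertical below 0.06 rad and value of joint stamp_head below 0.003 m and linear speed of stamp below 0.02 m/s and contact force between the fingers and stamp below 0.1 N); the robot touches nothing.
It fails at once if the head is pushed in more than 12 mm with the stamp anywhere but upright on the date panel (value of joint stamp_head above 0.012 m and (horizontal distance between stamp and panel above 0.014 m or angle between stamp's own z axis and vertical above 0.15 rad or z of stamp in the frame of panel above 0.008 m)).
It fails at once if the stamp is leaned on the cartons with more than 60 N (contact force between stamp and cartons above 60 N).
It fails at once if the dredger is moved more than 25 mm or tipped (distance of dredger from where it was at the start of the episode above 0.025 m or angle between dredger's own z axis and vertical above 0.3 rad).
It fails at once if the scraper is moved more than 25 mm or tipped (distance of scraper from where it was at the start of the episode above 0.025 m or angle between scraper's own z axis and vertical above 0.3 rad).
It fails at once if the tub is moved more than 25 mm or tipped (distance of tub from where it was at the start of the episode above 0.025 m or angle between tub's own z axis and vertical above 0.3 rad).
It also fails if it takes over 72 s, if anything falls off the work surface, if the arm or the gripper's body presses on something with over 40 N, if the wrist force passes 120 N, or if a joint passes its speed limit or range.

ROBOT

A 6-joint arm with a two-finger parallel gripper is mounted at the origin on the work surface. World frame = base frame: x ahead of the robot, y to its left, z up, the work surface at z = 0. Lengths are in m, angles in degrees, forces in N, time in s.
With the tool pointing down it reaches from about 0.35 to 0.875 m from the base axis. Payload 4.2 kg.
Tool frame: the origin (TCP) lies midway between the tips of the shut fingers; the grasp point (between the pads) lies 19 mm behind it; z points along the fingers, y is the line along which they close (so a half turn about z gives the same grasp; the last joint's range is limited). The gripper opens to 87 mm and grips with 3 to 60 N. Pads are 19 mm wide; open, the fingers measure 117 mm over their backs; the gripper's body (75 mm by 190 mm) begins 51 mm behind the grasp point.
Start: joints at [87.124, 22.042, 0.453, 0, -68.411, -14.817], TCP at [0.19, 0.595, 0.223] pointing down, gripper open.
Joint ranges: [-179.83, 179.83], [-69.29, 118.12], [-61.27, 80.66], [-181.25, 117.63], [-171.15, -9.14], [-177.46, 177.46]. Speed limits (degrees/s): [159.86, 159.86, 180, 180, 180, 180].

INTERFACE

Orientations are given as a 3x3 rotation matrix whose columns are the frame's x, y, z axes.
In Python, from station import * gives the robot as it stands.
- The arm moves only by the tool move_arm, never from a script. Its argument "targets" is text: rows parted by semicolons, each of 4 numbers parted by spaces: the shift along the world's x, y, z in units of 25 mm (1.0 is 25 mm), then the turn about the world's z in units of 5 degrees (1.0 is 5 degrees). In form: tx ty tz spin; .... A call has 1 to 10 rows; each row shifts and turns the commanded pose from where the row before left it; what a row does not reach is not made up. A row lasts 1/12 s, in which the tool goes at most 41.7 mm and 7.16 degrees, less where a joint would pass 70% of its speed; a pose out of reach is approached as far as the arm can. A call is refused whole if a number of a shift passes 1 or a number of a turn 1, either way. A call with a gripper value outside its range is refused whole. "gripper" is the finger opening in mm, from 0 to 87, set as the call begins (left out, the last holds). The fingers move at their own pace and stop on an object; the grip force is fixed at half the most. Time passes only in rows, so rows that do not move let the fingers close. It gives the time, the measured TCP pose, the force, the opening and the grip force at its end, in the units of the state.
- sense(): the state, without advancing time (a new reading comes with each control period).
- capture(name): name is "side" or "top"; returns a dict with "image" (480x640x3 uint8, blue, green, red), "fx", "fy", "cx", "cy" (pixels), "world_from_camera" (4x4, takes a point from camera to world coordinates). Camera axes: x right, y up, looking along -z (the intrinsics and any distortion apply to the point x, -y, -z); pixel columns grow to the right and rows downward; lengths in m; the calibration is good to about 2 mm. A picture is of the moment at which its call begins. There is no depth.
- finish_job(): hands the job in; it is judged then, once.
The state is a dict: "time_s": time; "joints": joint angles; "joint_velocities": joint speeds; "effort": joint torques, N m; "tcp_pos": TCP position; "ee_rot": TCP orientation; "wrist_force": force on the tool from outside, world axes, zero at the start; "moment": the same for the moment, N m; "gripper_width": opening from 0.0 (shut) to 1.0 (fully open); "gripper_force": force on a finger pad.
Only numpy, scipy, OpenCV 4.12 (cv2) and the standard library are available. Lean on these libraries where they do the work, as an engineer would, in place of code of your own. Each camera call takes 0.05 s, during which the arm holds its last target. There are 200 camera calls.

## Working session

There is one attempt and no reset: what is moved stays moved. The work goes in short steps, Python scripts to look and compute and a tool call to move; the robot and the scene stay as the last step left them, time stands still between calls to the robot, and variables do not carry over. Pictures are saved under pics/ and viewed, at most 10 in all, crops included, and the job is handed in when it is done.

Besides the shell and the picture viewer there is one more tool, called after "Emit:" in YAML: its name, and indented under it one key for each argument. move_arm: Moves the arm, as the interface text tells. Its arguments: {"type":"object","properties":{"targets":{"type":"string"},"gripper":{"type":"number"}},"required":["targets"]}

```bash
mkdir -p pics; cat > h.py <<'E'
from station import *
import numpy as np, cv2, json
def snap(n,f):
    c=capture(n); cv2.imwrite('pics/'+f+'.png',c['image']); 
    np.savez('pics/'+f,**{k:np.array(v) for k,v in c.items()}); return c
def ray(c,u,v):
    T=np.array(c['world_from_camera']); d=np.array([(u-c['cx'])/c['fx'],-(v-c['cy'])/c['fy'],-1.])
    return T[:3,3],T[:3,:3]@d
def onz(c,u,v,z):
    o,d=ray(c,u,v); return o+d*(z-o[2])/d[2]
def proj(c,p):
    T=np.array(c['world_from_camera']); q=T[:3,:3].T@(np.array(p)-T[:3,3]); return c['cx']-c['fx']*q[0]/q[2], c['cy']+c['fy']*q[1]/q[2]
E
python3 - <<'E'
from h import *
for n in('top','side'):
    c=snap(n,n+'0'); print(n,c.keys(),c['fx'],c['cx'],c['cy'],np.round(c['world_from_camera'],3))
print(sense())
E
```

```text
top dict_keys(['image', 'fx', 'fy', 'cx', 'cy', 'world_from_camera']) 536.2241021937062 314.23460156901376 237.38889863426317 [[-0.02   0.987 -0.161  0.28 ]
 [-1.    -0.022 -0.012  0.   ]
 [-0.016  0.161  0.987  1.373]
 [ 0.     0.     0.     1.   ]]
side dict_keys(['image', 'fx', 'fy', 'cx', 'cy', 'world_from_camera']) 450.24172015268306 323.6230108979891 244.84103001183908 [[ 0.775  0.44  -0.454  0.036]
 [-0.632  0.526 -0.568 -0.599]
 [-0.012  0.727  0.686  0.75 ]
 [ 0.     0.     0.     1.   ]]
{'time_s': 0.1, 'joints': array([ 8.71235354e+01,  2.20876159e+01,  3.88629870e-01, -2.43173090e-02,
       -6.84119533e+01, -1.48152708e+01]), 'joint_velocities': array([ 0.08406066, -0.02562404,  0.18672917,  0.15113586,  0.05328912,
        0.02710213]), 'effort': array([-1.35351106e-04, -3.91692674e+01,  1.87933677e+01,  4.23188701e+00,
        1.34414635e-02, -7.67052597e-05]), 'tcp_pos': array([0.18977357, 0.59493461, 0.22156528]), 'ee_rot': array([[ 9.52657772e-01, -3.04044287e-01, -4.91313356e-04],
       [-3.04044663e-01, -9.52655856e-01, -1.91398079e-03],
       [ 1.13882380e-04,  1.97274988e-03, -9.99998048e-01]]), 'wrist_force': array([ 0.67428453, -0.54140442, -0.20653739]), 'moment': array([-0.0172427 , -0.07201213,  0.00830842]), 'gripper_force': 0.0, 'gripper_width': 1.0047630256518485}
```

View pics/top0.png

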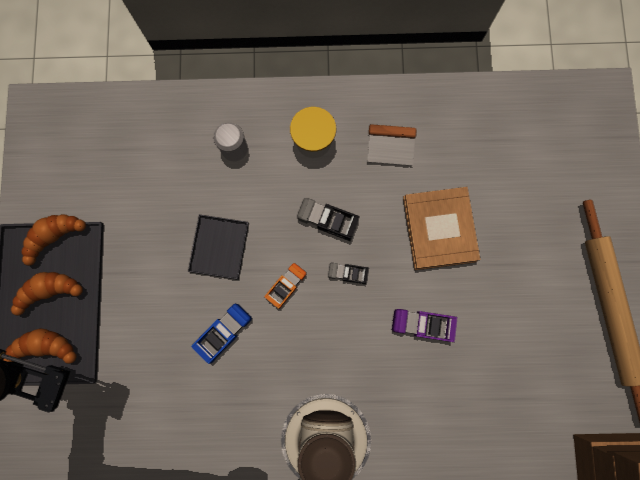

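View pics/side0.png

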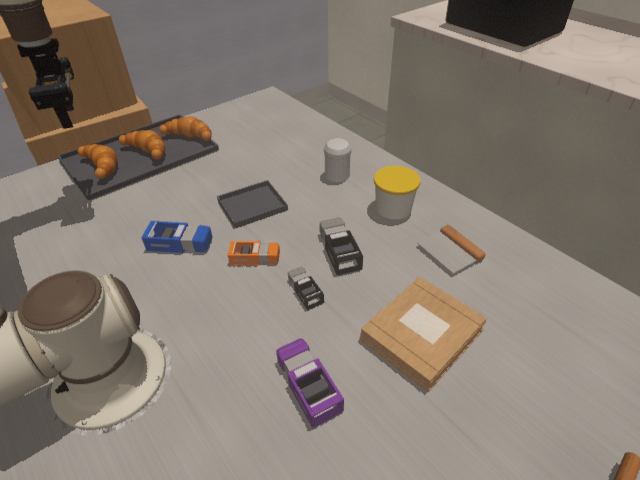

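Stamp-like things in the top image: black (328,219), small black (349,273), orange (286,286), blue (222,333) and purple (425,325). The two black ones qualify and the one at (328,219) is larger. Its grey head is at the left, which is +y. The panel is at (443,227) and the tray at (219,247). I'll confirm with an enlarged crop.

```bash
python3 - <<'E'
import cv2
i=cv2.imread('pics/top0.png')
a=cv2.resize(i[180:300,285:385],None,fx=5,fy=5,interpolation=cv2.INTER_CUBIC)[:600,:400+0]
a=cv2.resize(i[190:250,290:370],None,fx=5,fy=5,interpolation=cv2.INTER_CUBIC)
b=cv2.resize(i[180:280,400:485],None,fx=4.7,fy=4.7,interpolation=cv2.INTER_CUBIC)
a2=cv2.resize(i[255:295,320:380],None,fx=5,fy=5,interpolation=cv2.INTER_CUBIC)
import numpy as np
o=np.zeros((600,800,3),np.uint8); o[:300,:400]=a; o[300:500,:300]=a2; o[:470,400:400+b.shape[1]]=b[:, :400]
cv2.imwrite('pics/crop0.png',o); print(b.shape)
E
```

```text
(470, 400, 3)
```

View pics/crop0.png

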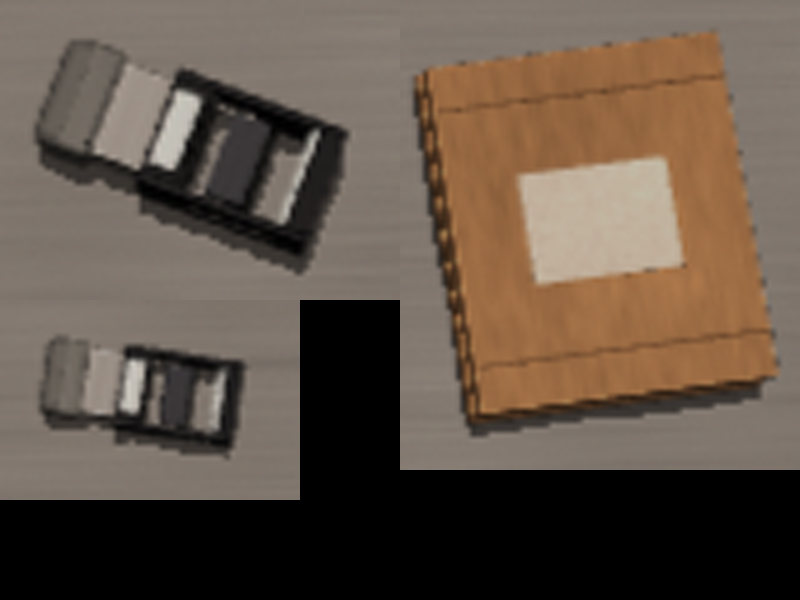

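```bash
cat > m.py <<'E'
from h import *
c=dict(np.load('pics/top0.npz')); s=dict(np.load('pics/side0.npz'))
A=lambda x,y:(290+(x+.5)/5-.5,190+(y+.5)/5-.5)
B=lambda x,y:(400+(x-400+.5)/4.7-.5,180+(y+.5)/4.7-.5)
def tri(u,v):
    o1,d1=ray(c,*u);o2,d2=ray(s,*v)
    t=np.linalg.lstsq(np.c_[d1,-d2],o2-o1,rcond=None)[0]; p,q=o1+t[0]*d1,o2+t[1]*d2
    return (p+q)/2,np.linalg.norm(p-q)
pc=[B(*q) for q in[(517,173),(667,156),(684,265),(536,285)]]
sc=[(427,303),(450,322),(423,343),(399,323)]
E
cat > /tmp/a.py <<'E'
from m import *
P=[]
for u in pc:
    print('panel@.04',onz(c,*u,.04).round(4))
m=np.mean(pc,0); print(tri(m,np.mean(sc,0)))
print('stamp')
for n,q,z in [('frameTL',(183,72),.044),('foot T',(348,130),.044),('frameBL',(141,185),.044),('footB',(306,245),.044),('headTL',(70,42),.042),('headBL',(38,128),.042),('headTR',(126,62),.042),('headBR',(96,158),.042)]:
    print(n,onz(c,*A(*q),z).round(4))
print('tray')
for q in [(200,215),(248,222),(239,279),(189,272)]: print(onz(c,*q,.018).round(4))
for n,q in dict(dredger=(229,130),tub=(313,128)).items(): print(n,onz(c,*q,.1).round(3))
E
python3 /tmp/a.py
```

```text
panel@.04 [ 0.5443 -0.263   0.04  ]
panel@.04 [ 0.5517 -0.3439  0.04  ]
panel@.04 [ 0.4922 -0.3492  0.04  ]
panel@.04 [ 0.4832 -0.2699  0.04  ]
(array([ 0.51762581, -0.30646201,  0.03933498]), np.float64(0.0005713080232225241))
stamp
frameTL [ 0.5812 -0.0155  0.044 ]
foot T [ 0.5493 -0.0981  0.044 ]
frameBL [0.5235 0.007  0.044 ]
footB [ 0.491  -0.0751  0.044 ]
headTL [0.5986 0.0416 0.042 ]
headBL [0.5543 0.0585 0.042 ]
headTR [0.5875 0.0133 0.042 ]
headBR [0.5382 0.0294 0.042 ]
tray
[0.5656 0.311  0.018 ]
[0.5443 0.1866 0.018 ]
[0.3978 0.2095 0.018 ]
[0.4183 0.3369 0.018 ]
dredger [0.763 0.223 0.1  ]
tub [0.763 0.013 0.1  ]
```

Confirmed: the large black stamp has its head centre near (0.570,0.037) and its axis 21° off +y. The panel is at (0.518,-0.3065,0.039), yawed 5.9°. Moving to the head.

Emit:
move_arm:
  targets: "0.68 -0.97 0 -0.84;0.68 -0.97 0 -0.84;0.68 -0.97 0 -0.84;0.68 -0.97 0 -0.84;0.68 -0.97 0 -0.84;0.68 -0.97 0 -0.84;0.68 -0.97 0 -0.84;0.68 -0.97 0 -0.84;0.68 -0.97 0 -0.84;0.68 -0.97 0 -0.84"
  gripper: 87

```text
time_s: 0.93
tcp_pos: [0.3603, 0.3514, 0.2222]
ee_rot: [[0.502, -0.865, -0.001], [-0.865, -0.502, -0.001], [0.0, 0.001, -1.0]]
wrist_force: [0.8, -0.1, 0.5]
gripper_width: 0.999
gripper_force: 0.0
```

Emit:
move_arm:
  targets: "0.68 -0.97 0 -0.84;0.68 -0.97 0 -0.84;0.68 -0.97 0 -0.84;0.68 -0.97 0 -0.84;0.68 -0.97 0 -0.84;0.68 -0.97 0 -0.84;0.68 -0.97 0 -0.84;0.68 -0.97 0 -0.84;0.68 -0.97 0 -0.84;0.68 -0.97 0 -0.84"

```text
time_s: 1.77
tcp_pos: [0.5303, 0.109, 0.2222]
ee_rot: [[-0.206, -0.978, -0.001], [-0.978, 0.206, -0.0], [0.0, 0.001, -1.0]]
wrist_force: [-0.2, 0.6, -0.0]
gripper_width: 0.997
gripper_force: 0.0
```

Emit:
move_arm:
  targets: "0.54 -0.94 -1 -0.64;0.54 -0.94 -1 -0.64;0.54 -0.94 -1 -0.64;0 0 0 0;0 0 0 0"

```text
time_s: 2.18
tcp_pos: [0.5696, 0.0383, 0.1453]
ee_rot: [[-0.365, -0.931, -0.005], [-0.931, 0.365, -0.002], [0.003, 0.004, -1.0]]
wrist_force: [0.5, 0.9, 0.8]
gripper_width: 0.999
gripper_force: 0.0
```

Emit:
move_arm:
  targets: "0 0 -0.94 0;0 0 -0.94 0;0 0 -0.94 0;0 0 -0.94 0;0 0 -0.94 0;0 0 -0.94 0;0 0 0 0;0 0 0 0"

```text
time_s: 2.85
tcp_pos: [0.5704, 0.0408, 0.0069]
ee_rot: [[-0.361, -0.932, -0.001], [-0.932, 0.361, -0.001], [0.001, 0.0, -1.0]]
wrist_force: [0.1, 0.0, 0.4]
gripper_width: 1.005
gripper_force: 0.0
```

Emit:
move_arm:
  targets: "0 0 0 0;0 0 0 0;0 0 0 0;0 0 0 0;0 0 0 0;0 0 0 0"
  gripper: 56

```text
time_s: 3.35
tcp_pos: [0.5706, 0.0399, 0.0071]
ee_rot: [[-0.363, -0.932, 0.001], [-0.932, 0.363, 0.0], [-0.001, -0.001, -1.0]]
wrist_force: [-0.7, 0.3, 0.3]
gripper_width: 0.675
gripper_force: 0.0
```

Emit:
move_arm:
  targets: "0 0 0 0;0 0 0 0;0 0 0 0;0 0 0 0"

```text
time_s: 3.68
tcp_pos: [0.5705, 0.04, 0.0068]
ee_rot: [[-0.363, -0.932, 0.0], [-0.932, 0.363, 0.0], [-0.0, -0.0, -1.0]]
wrist_force: [-0.8, 0.9, 2.9]
gripper_width: 0.669
gripper_force: 29.9
```

Emit:
move_arm:
  targets: "0 0 0.6 0;0 0 0.6 0;0 0 0.8 0;0 0 0.8 0;0 0 0.8 0;0 0 0.8 0;0 0 0.8 0;0 0 0.8 0;0 0 0 0;0 0 0 0"

```text
time_s: 4.52
tcp_pos: [0.5702, 0.0401, 0.1559]
ee_rot: [[-0.364, -0.932, 0.0], [-0.932, 0.364, 0.001], [-0.001, 0.0, -1.0]]
wrist_force: [-1.0, 0.3, -4.3]
gripper_width: 0.662
gripper_force: 30.0
```

```bash
python3 - <<'E'
from h import *
c=snap('side','s1'); x,y=proj(c,sense()['tcp_pos']); print(x,y)
x,y=int(x),int(y); i=c['image'][max(0,y-100):y+100,max(0,x-130):x+130]
t=snap('top','t1'); x,y=map(int,proj(t,sense()['tcp_pos'])); j=t['image'][max(0,y-100):y+100,max(0,x-130):x+130]
cv2.imwrite('pics/c1.png',cv2.resize(np.hstack([i,j]),None,fx=1.5,fy=1.5))
print(sense()['moment'],sense()['wrist_force'])
E
```

```text
330.63341512713936 183.46837046777262
[ 0.37965278 -0.16958675  0.01974761] [-0.25925588  0.39660827 -4.20207819]
```

View pics/c1.png

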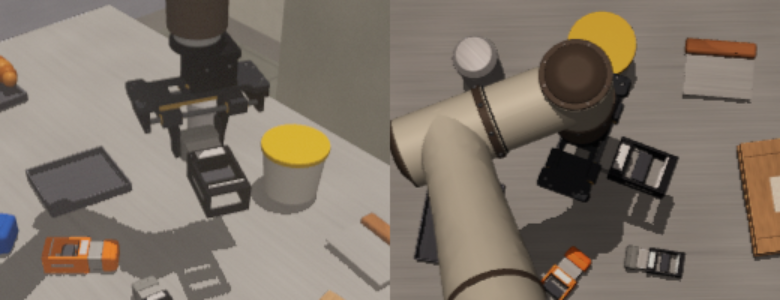

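Lifted by the head, but pad friction holds it level. A few vertical jerks might let gravity ratchet it round.

Emit:
move_arm:
  targets: "0 0 -1 0;0 0 1 0;0 0 -1 0;0 0 1 0;0 0 -1 0;0 0 1 0;0 0 -1 0;0 0 1 0;0 0 0 0;0 0 0 0"

```text
time_s: 5.45
tcp_pos: [0.5708, 0.04, 0.1558]
ee_rot: [[-0.363, -0.932, 0.001], [-0.932, 0.363, 0.0], [-0.0, -0.0, -1.0]]
wrist_force: [-0.6, 0.7, -3.6]
gripper_width: 0.665
gripper_force: 30.0
```

```bash
python3 - <<'E'
from h import *
print(sense()['moment'],sense()['wrist_force'])
E
```

```text
[ 0.19219004 -0.13043911  0.00286939] [-0.60837595  0.65893124 -3.59931548]
```

Emit:
move_arm:
  targets: "0 0 -1 0;0 0 1 0;0 0 -1 0;0 0 1 0;0 0 -1 0;0 0 1 0;0 0 -1 0;0 0 1 0;0 0 0 0;0 0 0 0"

```text
time_s: 6.28
tcp_pos: [0.5713, 0.0402, 0.1566]
ee_rot: [[-0.363, -0.932, 0.002], [-0.932, 0.363, 0.001], [-0.002, -0.002, -1.0]]
wrist_force: [0.9, -0.9, -4.0]
gripper_width: 0.661
gripper_force: 30.0
```

```bash
python3 - <<'E'
from h import *
print(sense()['moment'],sense()['wrist_force'])
c=snap('side','s2'); print(sense()['moment']); x,y=proj(c,sense()['tcp_pos'])
x,y=int(x),int(y); i=c['image'][max(0,y-80):y+80,max(0,x-100):x+100]
cv2.imwrite('pics/c2.png',cv2.resize(i,None,fx=3,fy=3))
E
```

```text
[ 0.21747828 -0.08699     0.03362668] [ 0.92287025 -0.93992293 -3.9810018 ]
[ 0.14549506 -0.0691135  -0.01459376]
```

View pics/c2.png

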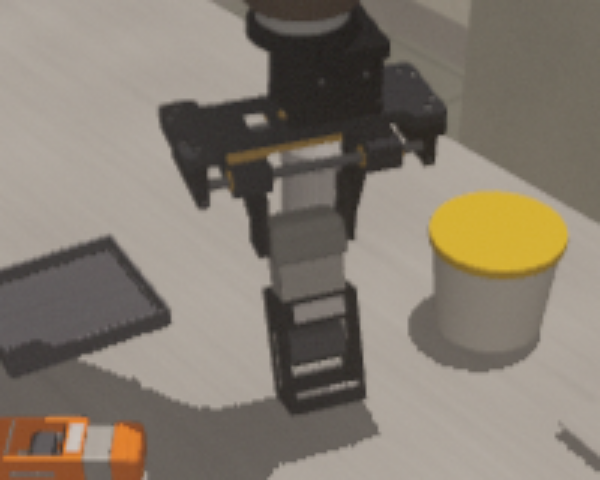

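The stamp is rotating: it now hangs at about 45°, foot down. I'll continue with sawtooth kicks up and toward the foot.

Emit:
move_arm:
  targets: "0 0 1 0;0.15 0.4 -0.5 0;0.3 0.8 -1 0;-0.3 -0.8 1 0;-0.15 -0.4 0.5 0;0 0 0 0;0.15 0.4 -0.5 0;0.3 0.8 -1 0;-0.3 -0.8 1 0;-0.15 -0.4 0.5 0"

```text
time_s: 7.17
tcp_pos: [0.5693, 0.0399, 0.1786]
ee_rot: [[-0.362, -0.932, -0.006], [-0.932, 0.362, -0.002], [0.004, 0.005, -1.0]]
wrist_force: [0.2, -0.8, -2.5]
gripper_width: 0.667
gripper_force: 30.0
```

Emit:
move_arm:
  targets: "0 0 0 0;0.15 0.4 -0.5 0;0.3 0.8 -1 0;-0.3 -0.8 1 0;-0.15 -0.4 0.5 0;0 0 0 0;0 0 0 0;0 0 0 0;0 0 0 0;0 0 0 0"

```text
time_s: 8.0
tcp_pos: [0.5702, 0.0401, 0.182]
ee_rot: [[-0.363, -0.932, 0.001], [-0.932, 0.363, 0.001], [-0.001, -0.001, -1.0]]
wrist_force: [-0.2, 0.5, -2.8]
gripper_width: 0.664
gripper_force: 30.0
```

```bash
python3 - <<'E'
from h import *
m=[]
c=snap('side','s3'); t=snap('top','t3'); print(sense()['moment']); p=sense()['tcp_pos'];print(p)
x,y=map(int,proj(c,p)); i=c['image'][y-90:y+90,x-80:x+80]
x,y=map(int,proj(t,p)); j=t['image'][y-90:y+90,x-80:x+80]
cv2.imwrite('pics/c3.png',cv2.resize(np.hstack([i,j]),None,fx=2.5,fy=2.5))
E
```

```text
[ 0.0518965  -0.07255849 -0.03493472]
[0.57027942 0.04008237 0.1816151 ]
```

View pics/c3.png

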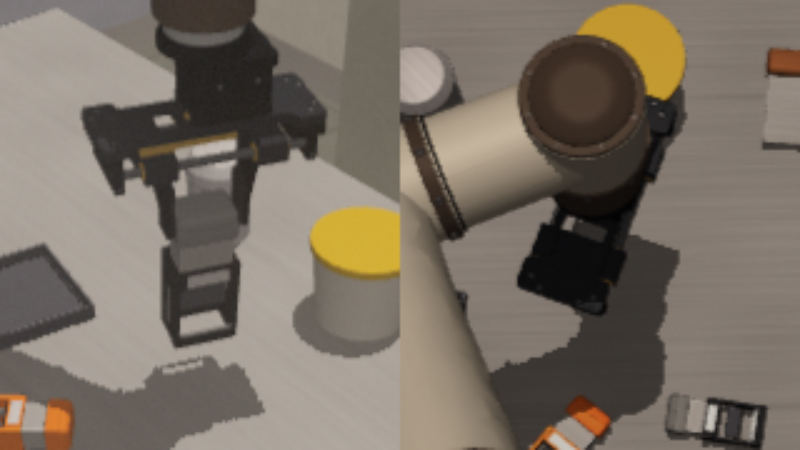

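Emit:
move_arm:
  targets: "0.2 0.5 -0.3 0;0.4 1 -0.6 0;-0.4 -1 0.6 0;-0.2 -0.5 0.3 0;0 0 0 0;0.2 0.5 -0.3 0;0.4 1 -0.6 0;-0.4 -1 0.6 0;-0.2 -0.5 0.3 0;0 0 0 0"

```text
time_s: 8.93
tcp_pos: [0.5708, 0.0385, 0.1837]
ee_rot: [[-0.365, -0.931, 0.003], [-0.931, 0.365, 0.0], [-0.001, -0.003, -1.0]]
wrist_force: [-0.2, -0.0, -3.6]
gripper_width: 0.661
gripper_force: 30.0
```

Emit:
move_arm:
  targets: "0.2 0.5 -0.3 0;0.4 1 -0.6 0;-0.4 -1 0.6 0;-0.2 -0.5 0.3 0;0 0 0 0;0 0 0 0;0 0 0 0;0 0 0 0"

```text
time_s: 9.6
tcp_pos: [0.5705, 0.0401, 0.1822]
ee_rot: [[-0.364, -0.932, 0.002], [-0.932, 0.364, 0.001], [-0.001, -0.001, -1.0]]
wrist_force: [-0.9, -0.4, -3.6]
gripper_width: 0.663
gripper_force: 30.0
```

```bash
cat > fit.py <<'E'
from h import *
import sys
# draw stamp model at tilts on a side picture: tool frame; stamp y = tool y; tilt about it, pivot at grasp
def wire(c,img,foot,R,col,s=1,off=(0,0)):
    def box(hx,hy,z0,z1):
        P=np.array([[a*hx,b*hy,z] for z in(z0,z1) for a,b in((-1,-1),(1,-1),(1,1),(-1,1))])
        q=[((np.array(proj(c,foot+R@p))-off+.5)*s-.5).astype(int).tolist() for p in P]
        for a,b in [(0,1),(1,2),(2,3),(3,0),(4,5),(5,6),(6,7),(7,4),(0,4),(1,5),(2,6),(3,7)]: cv2.line(img,q[a],q[b],col,1,cv2.LINE_AA)
    box(.022,.031,0,.092); box(.020,.029,.118,.150)
E
python3 - <<'E'
from fit import *
from scipy.spatial.transform import Rotation as Ro
c=snap('side','s4'); s=sense(); p=s['tcp_pos'];print(s['moment'],p)
R0=s['ee_rot']; g=p-.019*R0[:,2]
x,y=map(int,proj(c,p)); o=(x-50,y-40); crop=c['image'][o[1]:o[1]+100,o[0]:o[0]+80]
d=np.array([-.365,-.931,0]) 
out=[]
for th in(-8,5,18,None):
    im=cv2.resize(crop,None,fx=3.2 if 0 else 3,fy=3,interpolation=cv2.INTER_CUBIC)
    if th is not None:
        t=np.radians(th); z=np.array([0,0,1])*np.cos(t)-d*np.sin(t); Y=R0[:,1]; X=np.cross(Y,z); R=np.c_[X,Y,z]
        wire(c,im,g-R@[0,0,.137],R,(0,255,0),3,np.array(o))
    out.append(im)
cv2.imwrite('pics/c4.png',np.vstack([np.hstack(out[:2]),np.hstack(out[2:])]))
E
```

```text
[-0.04518041  0.01126208  0.00214863] [0.57044472 0.04008508 0.18192008]
```

View pics/c4.png

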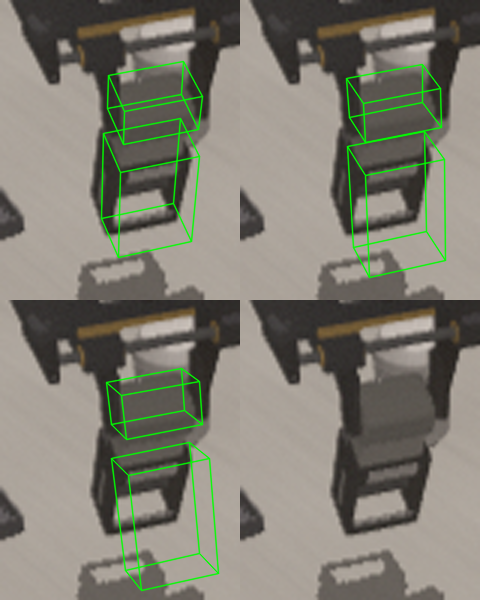

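```bash
cat > /tmp/f.py <<'E'
from fit import *
from scipy.optimize import least_squares
c=dict(np.load('pics/s4.npz')); p=np.array([0.57044,0.04008,0.18192]); d=np.array([-.364,-.932,0]); Y=np.array([-.932,.364,0])
g=p+[0,0,.019]; x,y=map(int,proj(c,p)); o=np.array((x-50,y-40))
obs=np.array([(107,235),(182,219),(92,200)])
def pose(v):
    t=v[0]; z=np.array([0,0,1])*np.cos(t)-d*np.sin(t); X=np.cross(Y,z); return g+Y*v[2]-np.c_[X,Y,z]@[X@d*0+v[3],0,v[1]],np.c_[X,Y,z]
def pts(v):
    f,R=pose(v); sx=np.sign(R[:2,0]@d[:2]); # near side = toward d
    P=[f+R@[sx*.022,s*.031,0] for s in(1,-1)]+[f+R@[-sx*.022,.031,0]]
    return (np.array([proj(c,q) for q in P])-o+.5)*3-.5
def res(v): return np.r_[(pts(v)-obs).ravel()/3,(v[1]-.137)/.003,v[2]/.002,v[3]/.004]
for t0 in(-.5,0,.3):
    r=least_squares(res,[t0,.137,0,0]); print(np.degrees(r.x[0]),r.x[1:],r.cost,pts(r.x).round(0).tolist())
E
python3 /tmp/f.py
```

```text
-16.649415644093477 [ 0.13672373  0.00074529 -0.00231471] 2.912359722678314 [[108.0, 238.0], [181.0, 222.0], [93.0, 195.0]]
-16.649394337960647 [ 0.13672371  0.00074529 -0.00231474] 2.9123597227294864 [[108.0, 238.0], [181.0, 222.0], [93.0, 195.0]]
-16.649429925870738 [ 0.13672375  0.00074529 -0.00231469] 2.9123597227178926 [[108.0, 238.0], [181.0, 222.0], [93.0, 195.0]]
```

Overshot to about -17°. One kick back.

Emit:
move_arm:
  targets: "-0.2 -0.5 -0.3 0;-0.4 -1 -0.6 0;0.4 1 0.6 0;0.2 0.5 0.3 0;0 0 0 0;0 0 0 0;0 0 0 0"

```text
time_s: 10.23
tcp_pos: [0.5706, 0.0403, 0.1817]
ee_rot: [[-0.363, -0.932, 0.001], [-0.932, 0.363, 0.001], [-0.001, -0.0, -1.0]]
wrist_force: [0.9, -0.0, -3.6]
gripper_width: 0.66
gripper_force: 30.0
```

```bash
python3 - <<'E'
from fit import *
c=snap('side','s5'); s=sense(); p=s['tcp_pos'];print(s['moment'],p)
x,y=map(int,proj(c,p)); o=(x-50,y-40); crop=c['image'][o[1]:o[1]+100,o[0]:o[0]+80]; print(o)
cv2.imwrite('pics/c5.png',cv2.resize(crop,None,fx=6,fy=6,interpolation=cv2.INTER_CUBIC))
E
```

```text
[ 0.07253649 -0.08029991 -0.03403634] [0.57029537 0.04010171 0.18145013]
(280, 133)
```

View pics/c5.png

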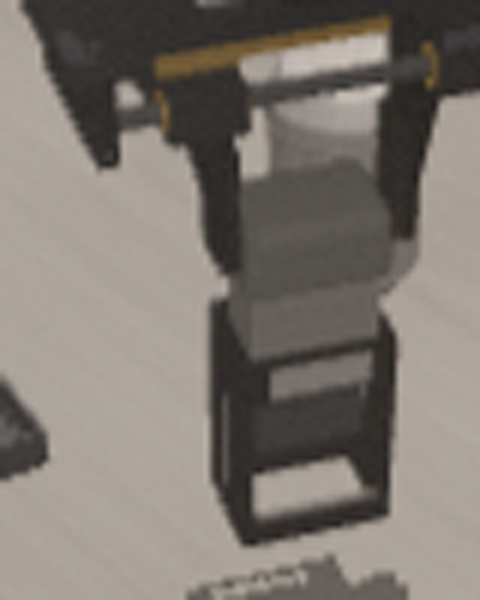

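```bash
sed -i "s/s4.npz/s5.npz/; s/obs=.*/obs=np.array([(245,545),(388,515),(213,480)])\/2/; s/p=np.array([^)]*)/p=np.array([0.5703,0.0401,0.18145])/" /tmp/f.py; python3 /tmp/f.py | head -1
python3 - <<'E'
from h import *
w=[]
for k in range(12):
    capture('side'); s=sense(); w.append(np.r_[s['moment'],s['wrist_force']])
print(np.mean(w,0),np.std(w,0))
E
```

```text
-0.18055425909812042 [ 1.38820207e-01  1.89885646e-03 -9.92315997e-05] 1.4148299616100133 [[123.0, 273.0], [197.0, 256.0], [106.0, 239.0]]
[ 0.03855715 -0.07187152  0.00560441  0.16932749  0.07007033 -4.04075289] [0.03080548 0.03265452 0.02399609 0.47629065 0.46433358 0.45728497]
```

Upright in the image (tilt about 0°). Carrying it gently over the panel.

Emit:
move_arm:
  targets: "-0.03 -0.2 0.15 -0.18;-0.06 -0.4 0.2 -0.36;-0.09 -0.6 0.2 -0.55;-0.09 -0.6 0.2 -0.55;-0.09 -0.6 0.15 -0.55;-0.09 -0.6 0.1 -0.55;-0.09 -0.6 0 -0.55;-0.09 -0.6 0 -0.55;-0.09 -0.6 0 -0.55;-0.09 -0.6 0 -0.55"

```text
time_s: 11.72
tcp_pos: [0.5495, -0.0972, 0.2074]
ee_rot: [[-0.723, -0.691, 0.001], [-0.691, 0.723, -0.0], [-0.0, -0.001, -1.0]]
wrist_force: [0.3, 0.4, -4.3]
gripper_width: 0.665
gripper_force: 30.0
```

Emit:
move_arm:
  targets: "-0.09 -0.6 0 -0.55;-0.09 -0.6 0 -0.55;-0.09 -0.6 0 -0.55;-0.09 -0.6 0 -0.55;-0.09 -0.6 0 -0.55;-0.09 -0.6 0 -0.55;-0.09 -0.6 0 -0.55;-0.09 -0.6 0 -0.55;-0.09 -0.6 0 -0.55;-0.09 -0.6 0 -0.55"

```text
time_s: 12.55
tcp_pos: [0.5267, -0.2471, 0.2073]
ee_rot: [[-0.96, -0.279, 0.0], [-0.279, 0.96, -0.0], [-0.0, -0.0, -1.0]]
wrist_force: [0.4, 0.8, -3.7]
gripper_width: 0.661
gripper_force: 30.0
```

Emit:
move_arm:
  targets: "-0.09 -0.6 0 -0.55;-0.09 -0.6 0 -0.55;-0.09 -0.6 0 -0.5;-0.06 -0.4 0 -0.3;-0.03 -0.2 0 -0.2;0 0 0 0;0 0 0 0;0 0 0 0"

```text
time_s: 13.22
tcp_pos: [0.5186, -0.3046, 0.2066]
ee_rot: [[-0.994, -0.105, 0.0], [-0.105, 0.994, 0.0], [-0.0, 0.0, -1.0]]
wrist_force: [-0.4, 0.4, -4.1]
gripper_width: 0.664
gripper_force: 30.0
```

Emit:
move_arm:
  targets: "0 0 -0.2 0;0 0 -0.4 0;0 0 -0.4 0;0 0 -0.4 0;0 0 -0.2 0;0 0 -0.1 0;0 0 0 0;0 0 0 0"

```text
time_s: 13.88
tcp_pos: [0.5189, -0.3046, 0.165]
ee_rot: [[-0.994, -0.105, 0.001], [-0.105, 0.994, 0.0], [-0.001, 0.0, -1.0]]
wrist_force: [-1.2, 4.7, 4.7]
gripper_width: 0.661
gripper_force: 30.0
```

Emit:
move_arm:
  targets: "0 0 -0.04 0;0 0 -0.04 0;0 0 0 0;0 0 0 0"

```text
time_s: 14.22
tcp_pos: [0.5189, -0.3046, 0.1631]
ee_rot: [[-0.995, -0.105, 0.001], [-0.105, 0.995, 0.0], [-0.001, 0.0, -1.0]]
wrist_force: [0.3, 4.6, 4.7]
gripper_width: 0.668
gripper_force: 30.0
```

Emit:
move_arm:
  targets: "0 0 -0.04 0;0 0 0 0;0 0 0 0"

```text
time_s: 14.47
tcp_pos: [0.5189, -0.3046, 0.1622]
ee_rot: [[-0.994, -0.105, 0.001], [-0.105, 0.994, 0.0], [-0.001, 0.0, -1.0]]
wrist_force: [-0.8, 5.7, 5.3]
gripper_width: 0.662
gripper_force: 30.0
```

Emit:
move_arm:
  targets: "0 0 0.06 0;0 0 0.06 0;0 0 0.06 0;0 0 0 0;0 0 0 0;0 0 0 0"

```text
time_s: 14.97
tcp_pos: [0.5187, -0.3047, 0.1661]
ee_rot: [[-0.995, -0.105, 0.001], [-0.105, 0.995, 0.0], [-0.001, 0.0, -1.0]]
wrist_force: [-0.9, 4.8, 4.1]
gripper_width: 0.663
gripper_force: 30.0
```

Emit:
move_arm:
  targets: "0 0 0.06 0;0 0 0.06 0;0 0 0 0;0 0 0 0;0 0 0 0"

```text
time_s: 15.38
tcp_pos: [0.5186, -0.305, 0.1685]
ee_rot: [[-0.995, -0.105, -0.0], [-0.105, 0.995, 0.0], [0.0, 0.0, -1.0]]
wrist_force: [-0.5, 4.8, 3.4]
gripper_width: 0.664
gripper_force: 30.0
```

Emit:
move_arm:
  targets: "0 0 0.06 0;0 0 0.04 0;0 0 0 0;0 0 0 0;0 0 0 0"

```text
time_s: 15.8
tcp_pos: [0.5186, -0.3055, 0.1706]
ee_rot: [[-0.995, -0.105, -0.0], [-0.105, 0.995, -0.0], [0.0, -0.0, -1.0]]
wrist_force: [0.0, 1.9, -1.6]
gripper_width: 0.665
gripper_force: 30.0
```

```bash
python3 - <<'E'
from fit import *
c=snap('side','s6'); t=snap('top','t6'); s=sense(); p=s['tcp_pos'];print(s['moment'],p)
x,y=map(int,proj(c,p)); o=(x-45,y-20); crop=c['image'][o[1]:o[1]+100,o[0]:o[0]+90]; print(o)
i=cv2.resize(crop,None,fx=6,fy=6,interpolation=cv2.INTER_CUBIC)
x,y=map(int,proj(t,[.518,-.3065,.04])); o=(x-40,y-60);print(o); j=cv2.resize(t['image'][o[1]:o[1]+120,o[0]:o[0]+52],None,fx=5,fy=5)
cv2.imwrite('pics/c6.png',np.hstack([i,j])); print(i.shape,j.shape)
E
```

```text
[ 0.40874023 -0.05487091  0.05451191] [ 0.51859769 -0.3054439   0.17072385]
(390, 256)
(402, 166)
(600, 540, 3) (600, 260, 3)
```

View pics/c6.png

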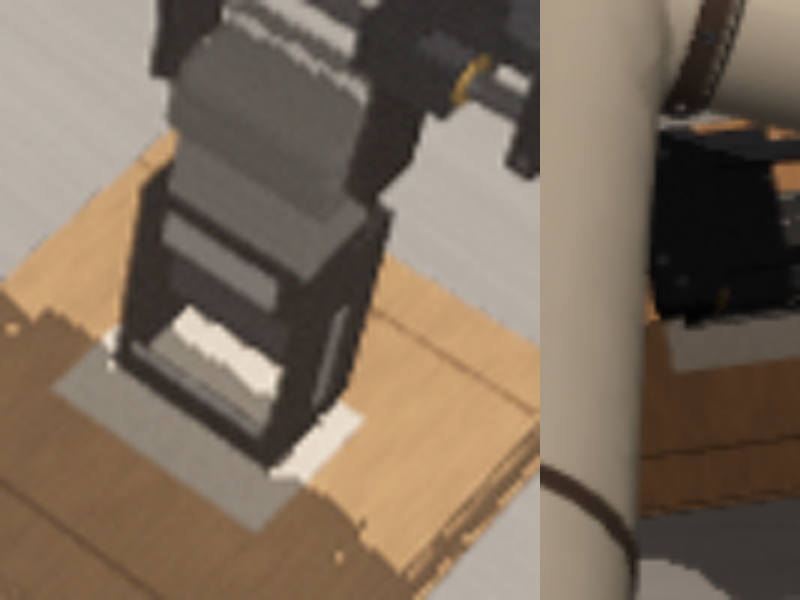

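```bash
cat > /tmp/q.py <<'E'
from h import *
c=dict(np.load('pics/s6.npz')); S=lambda x,y:(390+(x+.5)/6-.5,256+(y+.5)/6-.5)
X=np.array([.9947,.1027]);Y=np.array([-.1027,.9947]); P=np.array([.518,-.3065])
for n,q in dict(footNL=(118,358),footNR=(270,468),footFR=(345,390),panL=(52,385),panB=(260,530),panR=(365,422)).items():
    w=onz(c,*S(*q),.0393); print(n,w.round(4),'panel xy',(X@(w[:2]-P)).round(4),(Y@(w[:2]-P)).round(4))
# vertical edges: frame top near-left (148,178), near-right (300,278), far-right(388,212)
for n,q in dict(NL=(143,182),NR=(312,278),FR=(388,210)).items():
    w=onz(c,*S(*q),.0393+.092); print(n,w.round(4),'panel xy',(X@(w[:2]-P)).round(4),(Y@(w[:2]-P)).round(4))
E
python3 /tmp/q.py
```

```text
footNL [ 0.5078 -0.2747  0.0393] panel xy -0.0069 0.0327
footNR [ 0.5125 -0.3351  0.0393] panel xy -0.0084 -0.0279
footFR [ 0.5546 -0.3305  0.0393] panel xy 0.0339 -0.0276
panL [ 0.4832 -0.2686  0.0393] panel xy -0.0307 0.0413
panB [ 0.4923 -0.3485  0.0393] panel xy -0.0299 -0.0391
panR [ 0.5495 -0.3428  0.0393] panel xy 0.0277 -0.0393
NL [ 0.5018 -0.2757  0.1313] panel xy -0.013 0.0323
NR [ 0.5119 -0.3328  0.1313] panel xy -0.0087 -0.0255
FR [ 0.5498 -0.3302  0.1313] panel xy 0.0292 -0.0268
```

The stamp stands on the panel, leaning about 2°, but its foot is 13 mm off in +x because it slipped in the pads. I'll lift slightly, shift, set down and release.

Emit:
move_arm:
  targets: "0 0 0.2 0;0 0 0.16 0;-0.17 -0.05 0 0;-0.17 -0.04 0 0;-0.17 -0.04 0 0;0 0 -0.1 0;0 0 -0.1 0;0 0 -0.06 0;0 0 0 0;0 0 0 0"

```text
time_s: 16.73
tcp_pos: [0.5059, -0.3083, 0.1732]
ee_rot: [[-0.994, -0.105, -0.0], [-0.105, 0.994, 0.0], [0.0, 0.0, -1.0]]
wrist_force: [0.0, -0.0, -3.3]
gripper_width: 0.662
gripper_force: 30.0
```

Emit:
move_arm:
  targets: "0 0 -0.06 0;0 0 0 0;0 0 0 0;0 0 0 0"

```text
time_s: 17.07
tcp_pos: [0.506, -0.3083, 0.1721]
ee_rot: [[-0.994, -0.105, 0.0], [-0.105, 0.994, -0.0], [-0.0, -0.0, -1.0]]
wrist_force: [-1.0, -0.3, -3.6]
gripper_width: 0.662
gripper_force: 30.0
```

Emit:
move_arm:
  targets: "0 0 -0.06 0;0 0 0 0;0 0 0 0;0 0 0 0"

```text
time_s: 17.4
tcp_pos: [0.5062, -0.3084, 0.171]
ee_rot: [[-0.994, -0.105, 0.001], [-0.105, 0.994, -0.0], [-0.001, -0.001, -1.0]]
wrist_force: [0.5, 0.5, -1.6]
gripper_width: 0.665
gripper_force: 30.0
```

Emit:
move_arm:
  targets: "0 0 0 0;0 0 0 0;0 0 0 0;0 0 0 0;0 0 0 0;0 0 0 0;0 0 0 0;0 0 0 0"
  gripper: 87

```text
time_s: 18.07
tcp_pos: [0.5059, -0.3084, 0.1706]
ee_rot: [[-0.995, -0.105, 0.0], [-0.105, 0.995, -0.0], [-0.0, -0.0, -1.0]]
wrist_force: [0.3, 0.5, -0.1]
gripper_width: 0.991
gripper_force: 0.0
```

Emit:
move_arm:
  targets: "0 0 0.5 0;0 0 1 0;0 0 1 0;0 0 0 0;0 0 0 0"

```text
time_s: 18.48
tcp_pos: [0.5067, -0.3086, 0.2348]
ee_rot: [[-0.995, -0.105, 0.004], [-0.105, 0.995, -0.001], [-0.004, -0.001, -1.0]]
wrist_force: [-0.5, 0.0, -0.5]
gripper_width: 1.001
gripper_force: 0.0
```

```bash
python3 - <<'E'
from fit import *
c=snap('side','s7')
x,y=map(int,proj(c,[.518,-.3065,.10])); o=(x-50,y-50); crop=c['image'][o[1]:o[1]+100,o[0]:o[0]+100]; print(o)
cv2.imwrite('pics/c7.png',cv2.resize(crop,None,fx=6,fy=6,interpolation=cv2.INTER_CUBIC))
E
```

```text
(379, 252)
```

View pics/c7.png

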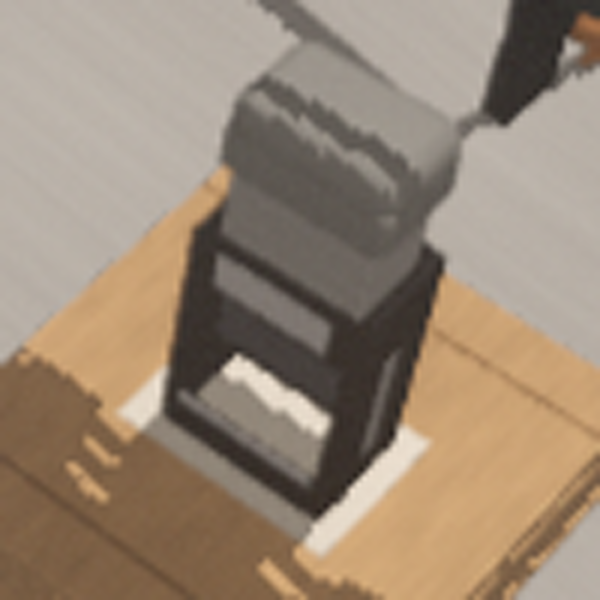

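```bash
sed -i "s/s6.npz/s7.npz/; s/390+(x/379+(x/; s/256+(y/252+(y/; s/dict(footNL.*)\.items/dict(footNL=(163,413),footNR=(313,515),footFR=(400,450),panL=(117,412),panB=(313,555),panR=(430,440)).items/; s/dict(NL=.*)\.items/dict(NL=(193,228),NR=(345,342),FR=(443,258)).items/" /tmp/q.py; python3 /tmp/q.py
```

```text
footNL [ 0.4933 -0.279   0.0393] panel xy -0.0218 0.0299
footNR [ 0.5003 -0.3363  0.0393] panel xy -0.0207 -0.0278
footFR [ 0.5407 -0.3375  0.0393] panel xy 0.0194 -0.0331
panL [ 0.4821 -0.2692  0.0393] panel xy -0.0319 0.0408
panB [ 0.489  -0.3461  0.0393] panel xy -0.033 -0.0364
panR [ 0.5512 -0.3411  0.0393] panel xy 0.0294 -0.0378
NL [ 0.4916 -0.2786  0.1313] panel xy -0.0234 0.0304
NR [ 0.4931 -0.3364  0.1313] panel xy -0.0279 -0.0272
FR [ 0.5398 -0.3341  0.1313] panel xy 0.0189 -0.0297
```

Stamp stands within about 2 mm of the panel centre, square and upright. Shutting the fingers and pressing the head.

Emit:
move_arm:
  targets: "0.22 0.04 0 0;0.22 0.04 0 0;0 0 0 0;0 0 0 0;0 0 0 0;0 0 0 0;0 0 0 0;0 0 0 0;0 0 0 0;0 0 0 0"
  gripper: 0

```text
time_s: 19.37
tcp_pos: [0.5168, -0.3064, 0.2331]
ee_rot: [[-0.995, -0.105, 0.0], [-0.105, 0.995, -0.0], [-0.0, -0.0, -1.0]]
wrist_force: [0.8, 0.4, -0.4]
gripper_width: 0.325
gripper_force: 0.0
```

Emit:
move_arm:
  targets: "0 0 -0.5 0;0 0 -0.6 0;0 0 -0.4 0;0 0 -0.1 0;0 0 -0.1 0;0 0 0 0;0 0 0 0"

```text
time_s: 19.95
tcp_pos: [0.5173, -0.3065, 0.1912]
ee_rot: [[-0.994, -0.105, 0.001], [-0.105, 0.994, -0.001], [-0.001, -0.001, -1.0]]
wrist_force: [1.3, 0.7, 0.7]
gripper_width: 0.007
gripper_force: 0.0
```

Emit:
move_arm:
  targets: "0 0 -0.1 0;0 0 -0.1 0;0 0 -0.1 0;0 0 -0.1 0;0 0 0 0;0 0 0 0"

```text
time_s: 20.45
tcp_pos: [0.5175, -0.3066, 0.1813]
ee_rot: [[-0.994, -0.105, 0.002], [-0.105, 0.994, -0.001], [-0.002, -0.001, -1.0]]
wrist_force: [0.3, 0.5, 5.2]
gripper_width: 0.008
gripper_force: 2.6
```

Emit:
move_arm:
  targets: "0 0 -0.1 0;0 0 -0.1 0;0 0 -0.1 0;0 0 -0.1 0;0 0 -0.1 0;0 0 0 0;0 0 0 0"

```text
time_s: 21.03
tcp_pos: [0.5177, -0.3067, 0.1698]
ee_rot: [[-0.994, -0.105, 0.002], [-0.105, 0.994, -0.002], [-0.002, -0.002, -1.0]]
wrist_force: [-0.5, 1.9, 8.5]
gripper_width: 0.008
gripper_force: 4.4
```

Emit:
move_arm:
  targets: "0 0 -0.1 0;0 0 -0.1 0;0 0 -0.1 0;0 0 -0.1 0;0 0 0 0;0 0 0 0"

```text
time_s: 21.53
tcp_pos: [0.5181, -0.307, 0.1621]
ee_rot: [[-0.994, -0.106, 0.004], [-0.106, 0.994, -0.003], [-0.003, -0.003, -1.0]]
wrist_force: [-3.1, 2.8, 16.7]
gripper_width: 0.009
gripper_force: 8.2
```

Emit:
move_arm:
  targets: "0 0 -0.08 0;0 0 -0.04 0;0 0 0 0;0 0 0 0;0 0 0 0"

```text
time_s: 21.95
tcp_pos: [0.5184, -0.3072, 0.1607]
ee_rot: [[-0.994, -0.107, 0.005], [-0.107, 0.994, -0.004], [-0.005, -0.005, -1.0]]
wrist_force: [-3.8, 3.6, 22.1]
gripper_width: 0.004
gripper_force: 10.8
```

Emit:
move_arm:
  targets: "0 0 -0.05 0;0 0 0 0;0 0 0 0;0 0 0 0;0 0 0 0"

```text
time_s: 22.37
tcp_pos: [0.5186, -0.3074, 0.1602]
ee_rot: [[-0.994, -0.107, 0.006], [-0.107, 0.994, -0.005], [-0.005, -0.005, -1.0]]
wrist_force: [-4.4, 5.6, 23.7]
gripper_width: 0.008
gripper_force: 11.9
```

Emit:
move_arm:
  targets: "0 0 0.1 0;0 0 0.15 0;0 0 0.15 0;0 0 0.15 0;0 0 0.15 0;0 0 0.2 0;0 0 0.2 0;0 0 0.3 0;0 0 0.5 0;0 0 0.5 0"

```text
time_s: 23.2
tcp_pos: [0.516, -0.3058, 0.213]
ee_rot: [[-0.995, -0.104, -0.003], [-0.104, 0.995, 0.002], [0.003, 0.002, -1.0]]
wrist_force: [0.5, 0.1, -0.4]
gripper_width: 0.005
gripper_force: 0.0
```

Emit:
move_arm:
  targets: "0 0 0.5 0;0 0 0 0;0 0 0 0;0 0 0 0;0 0 0 0;0 0 0 0;0 0 0 0;0 0 0 0"
  gripper: 87

```text
time_s: 23.87
tcp_pos: [0.5168, -0.3063, 0.2258]
ee_rot: [[-0.995, -0.105, -0.001], [-0.105, 0.995, 0.0], [0.001, 0.0, -1.0]]
wrist_force: [0.3, 0.7, 0.2]
gripper_width: 0.527
gripper_force: 0.0
```

```bash
python3 - <<'E'
from h import *
c=snap('side','s8'); a=np.load('pics/s7.npz')['image'].astype(float); b=c['image'].astype(float)
# stamp region crop compare w/ before press, via phase correlation on frame and head
for n,(x0,y0,w,h) in dict(frame=(404,284,54,60),head=(414,262,42,34)).items():
    g=lambda i:cv2.cvtColor(i.astype(np.uint8),cv2.COLOR_BGR2GRAY).astype(np.float32)
    t=g(a)[y0+4:y0+h-4,x0+4:x0+w-4]; r=cv2.matchTemplate(g(b)[y0-4:y0+h+4,x0-4:x0+w+4],t,cv2.TM_CCOEFF_NORMED); print(n,cv2.minMaxLoc(r)[1],np.array(cv2.minMaxLoc(r)[3])-8)
print(sense()['tcp_pos'],sense()['gripper_width'])
E
```

```text
frame 0.9971699714660645 [0 0]
head 0.7208929657936096 [0 0]
[ 0.51681576 -0.30629309  0.22596   ] 0.577024487915379
```

Head sprang back and the stamp didn't move. Now grip the head and lift it off.

Emit:
move_arm:
  targets: "0 0 0 0;0 0 0 0;0 0 0 0;0 0 0 0;0 0 0 0;0 0 0 0;0 0 -0.5 0;0 0 -0.8 0;0 0 -0.8 0;0 0 -0.6 0"

```text
time_s: 24.75
tcp_pos: [0.5163, -0.306, 0.1573]
ee_rot: [[-0.995, -0.104, -0.001], [-0.104, 0.995, 0.001], [0.001, 0.001, -1.0]]
wrist_force: [0.1, -0.2, -0.2]
gripper_width: 0.995
gripper_force: 0.0
```

Emit:
move_arm:
  targets: "0 0 0 0;0 0 0 0;0 0 0 0;0 0 0 0;0 0 0 0;0 0 0 0;0 0 0 0;0 0 0 0;0 0 0 0;0 0 0 0"
  gripper: 50

```text
time_s: 25.58
tcp_pos: [0.5174, -0.3064, 0.1594]
ee_rot: [[-0.994, -0.105, 0.001], [-0.105, 0.994, -0.001], [-0.001, -0.001, -1.0]]
wrist_force: [0.5, 1.5, 2.8]
gripper_width: 0.665
gripper_force: 30.0
```

Emit:
move_arm:
  targets: "0 0 0 0;0 0 0.1 0;0 0 0.2 0;0 0 0.3 0;0 0 0.3 0;0 0 0.2 0;0 0 0.1 0;0 0 0 0"

```text
time_s: 26.25
tcp_pos: [0.5172, -0.3064, 0.1897]
ee_rot: [[-0.995, -0.105, 0.001], [-0.105, 0.995, -0.0], [-0.001, -0.001, -1.0]]
wrist_force: [-0.9, -0.2, -4.5]
gripper_width: 0.663
gripper_force: 30.0
```

Emit:
move_arm:
  targets: "-0.01 0.2 0.1 -0.03;-0.03 0.4 0.2 -0.05;-0.04 0.6 0.2 -0.08;-0.05 0.8 0.1 -0.1;-0.054 0.85 0 -0.115;-0.054 0.85 0 -0.115;-0.054 0.85 0 -0.115;-0.054 0.85 0 -0.115;-0.054 0.85 0 -0.115;-0.054 0.85 0 -0.115"

```text
time_s: 27.08
tcp_pos: [0.505, -0.1271, 0.2041]
ee_rot: [[-1.0, -0.022, 0.0], [-0.022, 1.0, 0.0], [-0.0, 0.0, -1.0]]
wrist_force: [1.1, 0.2, -4.7]
gripper_width: 0.663
gripper_force: 30.0
```

Emit:
move_arm:
  targets: "-0.054 0.85 0 -0.115;-0.054 0.85 0 -0.115;-0.054 0.85 0 -0.115;-0.054 0.85 0 -0.115;-0.054 0.85 0 -0.115;-0.054 0.85 0 -0.115;-0.054 0.85 0 -0.115;-0.054 0.85 0 -0.115;-0.054 0.85 0 -0.115;-0.054 0.85 0 -0.115"

```text
time_s: 27.92
tcp_pos: [0.4911, 0.0852, 0.2041]
ee_rot: [[-0.997, 0.078, 0.0], [0.078, 0.997, 0.0], [0.0, 0.0, -1.0]]
wrist_force: [0.0, -0.1, -4.2]
gripper_width: 0.667
gripper_force: 30.0
```

Emit:
move_arm:
  targets: "-0.054 0.85 0 -0.115;-0.054 0.85 0 -0.115;-0.054 0.85 0 -0.115;-0.054 0.85 0 -0.115;-0.054 0.85 0 -0.115;-0.054 0.85 0 -0.115;-0.05 0.8 0 -0.1;-0.04 0.6 0 -0.08;-0.03 0.4 0 -0.05;-0.01 0.2 0 -0.03"

```text
time_s: 28.75
tcp_pos: [0.48, 0.2626, 0.2039]
ee_rot: [[-0.987, 0.159, -0.0], [0.159, 0.987, 0.0], [0.0, 0.0, -1.0]]
wrist_force: [-0.6, 0.1, -3.2]
gripper_width: 0.664
gripper_force: 30.0
```

Emit:
move_arm:
  targets: "0 0 0 0;0 0 0 0;0 0 0 0"

```text
time_s: 29.0
tcp_pos: [0.4805, 0.2604, 0.2038]
ee_rot: [[-0.987, 0.161, -0.0], [0.161, 0.987, -0.0], [0.0, -0.001, -1.0]]
wrist_force: [-0.3, 0.1, -3.9]
gripper_width: 0.665
gripper_force: 30.0
```

Emit:
move_arm:
  targets: "0 0 -0.2 0;0 0 -0.4 0;0 0 -0.6 0;0 0 -0.6 0;0 0 -0.5 0;0 0 -0.4 0;0 0 -0.2 0;0 0 -0.1 0;0 0 0 0;0 0 0 0"

```text
time_s: 29.83
tcp_pos: [0.4811, 0.2614, 0.1293]
ee_rot: [[-0.987, 0.161, 0.001], [0.161, 0.987, 0.001], [-0.001, 0.001, -1.0]]
wrist_force: [-0.4, 0.8, -4.6]
gripper_width: 0.663
gripper_force: 30.0
```

Emit:
move_arm:
  targets: "0 0 -0.06 0;0 0 -0.06 0;0 0 0 0;0 0 0 0"

```text
time_s: 30.17
tcp_pos: [0.4807, 0.2612, 0.126]
ee_rot: [[-0.987, 0.161, 0.0], [0.161, 0.987, 0.0], [-0.0, 0.0, -1.0]]
wrist_force: [0.1, -0.4, -4.6]
gripper_width: 0.665
gripper_force: 30.0
```

Emit:
move_arm:
  targets: "0 0 -0.04 0;0 0 0 0;0 0 0 0"

```text
time_s: 30.42
tcp_pos: [0.481, 0.2614, 0.1253]
ee_rot: [[-0.987, 0.16, 0.001], [0.16, 0.987, 0.0], [-0.001, 0.001, -1.0]]
wrist_force: [-0.1, -0.5, -1.7]
gripper_width: 0.66
gripper_force: 30.0
```

Touching the tray floor. One small step more, then release and retreat.

Emit:
move_arm:
  targets: "0 0 -0.02 0;0 0 0 0;0 0 0 0"

```text
time_s: 30.67
tcp_pos: [0.4811, 0.2614, 0.1252]
ee_rot: [[-0.987, 0.16, 0.001], [0.16, 0.987, 0.0], [-0.001, 0.001, -1.0]]
wrist_force: [-1.7, -0.2, 2.3]
gripper_width: 0.665
gripper_force: 30.0
```

Emit:
move_arm:
  targets: "0 0 0 0;0 0 0 0;0 0 0 0;0 0 0 0;0 0 0 0;0 0 0 0;0 0 0 0;0 0 0 0;0 0 0 0;0 0 0 0"
  gripper: 87

```text
time_s: 31.5
tcp_pos: [0.4807, 0.2612, 0.1243]
ee_rot: [[-0.987, 0.161, 0.0], [0.161, 0.987, 0.0], [-0.0, 0.0, -1.0]]
wrist_force: [0.0, 0.4, 0.1]
gripper_width: 0.998
gripper_force: 0.0
```

Emit:
move_arm:
  targets: "0 0 0.3 0;0 0 0.6 0;0 0 0.8 0;0 0 1 0;0 0 1 0;0 0 1 0;0 0 0.5 0;0 0 0 0;0 0 0 0;0 0 0 0"

```text
time_s: 32.33
tcp_pos: [0.4801, 0.2608, 0.2533]
ee_rot: [[-0.987, 0.161, -0.002], [0.161, 0.987, -0.001], [0.002, -0.001, -1.0]]
wrist_force: [-1.1, -0.0, 0.2]
gripper_width: 0.999
gripper_force: 0.0
```

```bash
python3 - <<'E'
from h import *
c=snap('side','s9'); im=c['image']
# dark stamp pixels near the predicted upright axis: check column profile of head/frame
f=np.array([.481,.2614,.003])
for z in(0,.05,.092,.105,.134,.15,.165):
    x,y=map(int,np.round(proj(c,f+[-.0,0,z]))); print(z,(x,y),[int(v) for v in im[y,x-20:x+21:4].mean(1)])
print(sense()['tcp_pos'],sense()['gripper_width'])
E
```

```text
0 (252, 205) [77, 59, 57, 50, 44, 43, 92, 47, 73, 90, 90]
0.05 (250, 190) [156, 132, 55, 42, 43, 47, 45, 45, 66, 89, 84]
0.092 (248, 177) [155, 157, 84, 69, 83, 92, 94, 92, 156, 159, 158]
0.105 (247, 172) [157, 156, 156, 85, 78, 76, 78, 93, 159, 157, 159]
0.134 (246, 163) [156, 160, 157, 72, 99, 85, 111, 97, 158, 158, 159]
0.15 (245, 157) [159, 157, 161, 116, 81, 132, 132, 145, 158, 156, 159]
0.165 (244, 152) [158, 158, 159, 161, 143, 135, 129, 159, 159, 159, 157]
[0.4800339  0.26071114 0.25294025] 1.000823714896518
```

The pixel profile matches an upright stamp with its head up, in the tray and clear of the robot. Handing in.

```bash
python3 -c "
from station import *
print(finish_job())"
```

```text
the job is handed in; nothing more can be done
None
```

The stamp was set down on the date panel, pressed to its stop at about 24 N and allowed to spring back up, then stood upright in the tray and released. The job is handed in at about 32 s; no verdict came back, and I checked the tray placement from pixel values only.

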